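# Store the boxed part and cam the drawer tight

## Robot

A 6-joint arm with a two-finger parallel gripper is mounted at the origin on the work surface. World frame = base frame: x ahead of the robot, y to its left, z up, the work surface at z = 0. Lengths are in mm, angles in rad, forces in N, time in s.
With the tool pointing down it reaches from about 400 to 925 mm from the base axis. Payload 12.5 kg.
Tool frame: the origin (TCP) lies midway between the tips of the shut fingers; the grasp point (between the pads) lies 19 mm behind it; z points along the fingers, y is the line along which they close (so a half turn about z gives the same grasp; the last joint's range is limited). The gripper opens to 95 mm and grips with 3 to 60 N. Pads are 20 mm wide; open, the fingers measure 119 mm over their backs; the gripper's body (75 mm by 180 mm) begins 59 mm behind the grasp point.
Start: joints at [-1.235, 0.491, 1.559, -0, 1.092, -0.106], TCP at [267.254, -564.998, 214.661] pointing down, gripper open.
Joint ranges: [-3.1, 3.1], [-0.84, 2.19], [0.05, 2.79], [-1.13, 4.28], [0.06, 2.93], [-2.69, 2.69]. Speed limits (rad/s): [2.22, 2.22, 2.79, 3.14, 3.14, 3.14].

## Interface

Orientations are given as [roll, pitch, yaw] about the fixed x, y, z axes, in that order (R = Rz(yaw) Ry(pitch) Rx(roll)).
In Python, from cell import state, read_camera, job_done gives the robot as it stands.
- The arm moves only by the tool carry_out, never from a script. Its argument "moves" is a list of rows, each an object with "slide": the shift along the tool's x, y, z as a fraction of full scale, a list of three; "spin": the turn about the tool's z as a fraction of full scale. A call has 1 to 12 rows; each row shifts and turns the commanded pose from where the row before left it, along the tool's axes as they then stand; what a row does not reach is not made up. Full scale, the value 1, is 0.4 m for a shift and 30 degrees for a turn. A row lasts 1/12 s, in which the tool goes at most 41.7 mm and 7.16 degrees, less where a joint would pass 70% of its speed; a pose out of reach is approached as far as the arm can. A call with a number of a shift or a turn outside -1 to 1 is refused whole. A call with a gripper value outside its range is refused whole. "hand" is the closure, from 0 (fully open) to 1 (shut), set as the call begins (left out, the last holds). The fingers move at their own pace and stop on an object; the grip force is fixed at half the most. Time passes only in rows, so rows that do not move let the fingers close. It gives the time, the measured TCP pose, the force, the opening and the grip force at its end, in the units of the state.
- state(): the state, without advancing time (a new reading comes with each control period).
- read_camera(name): name is "side" or "top" or "wrist"; returns a dict with "color" (400x640x3 uint8, red, green, blue), "K" (3x3 intrinsics, pixels), "k1" (the pictures are not rectified: a ray, as slopes to the right and down, at radius r is drawn at 1 + k1 r^2 times it, then the intrinsics apply), "R" (3x3) and "t" (3): a world point X has camera coordinates R X + t. Camera axes: x right, y down, z forward; pixel columns grow to the right and rows downward; lengths in mm; the calibration is good to about 2 mm. A picture is of the moment at which its call begins. There is no depth.
- job_done(): hands the job in; it is judged then, once.
The state is a dict: "t": time; "joints": joint angles; "qvel": joint speeds; "tau": joint torques, N m; "eef_pos": TCP position; "tcp_rot": TCP orientation; "ft_force": force on the tool from outside, world axes, zero at the start; "moment": the same for the moment, N m; "opening": opening from 0.0 (shut) to 1.0 (fully open); "grip_force": force on a finger pad.
Only numpy, scipy, OpenCV 4.12 (cv2) and the standard library are available. Lean on these libraries where they do the work, as an engineer would, in place of code of your own. Each camera call takes 0.05 s, during which the arm holds its last target. There are 200 camera calls.

## Task

Set the blue carton down flat in the empty yellow bin of the open drawer (place it, do not drop it), push the drawer shut against its rubber seal, then turn the red-knobbed cam lever on top of the unit through its full quarter turn, so that its jaw catches the keeper post and draws the drawer home. If the lever has been left part-turned, first swing it back so that the post can pass. Leave everything else where it stands.

Things in the scene. Friction and masses are not known exactly. Their poses are not given: they have to be found in the camera images.
- unit: Fixed grey-green steel drawer unit, 240 deep (x) x 286 wide (y) x 120 high (z). Origin: on the bench, under the middle of its front face. Its +x runs into the unit, -x is the way the drawer opens (roughly towards the robot), z up. Place and yaw differ each time. Behind the drawer's front three yellow lift-out bins stand side by side.
- drawer (a joint): How far the drawer is out of home along the unit's -x, m: 0 = home, 0.165 = its outer stop. Starts at about 0.145. About 1.2 N of friction. A sprung rubber seal round the opening meets the drawer's front over the last 6 mm (up to 9 N): pushed in and let go the drawer comes back to 5 to 7 mm out; only the cam holds it nearer.
- drawer_front (a point): Middle of the top edge of the drawer front's outer face; moves with the drawer; in the unit's frame x = -14 mm - drawer, y = 0, z = 118. The front is a flat plate 284 wide, 12 to 118 mm above the bench. A bar handle 100 wide stands out 27 mm at its middle (bar 10 thick, 48 mm above the bench); the plate is free to push on beside it, over 60 mm from the middle.
- keeper_post (a point): Top of the keeper post, a round steel pin 10 in diameter that stands 30 mm up from the middle of the drawer front's top edge (top 148 mm above the bench); moves with the drawer. In the unit's frame at y = 0, x = -9 mm - drawer value.
- cam_pivot (a point): The vertical axis of the cam lever, at the height of the unit's top face: in the unit's frame x = 25 mm (behind the front face), y = 0, z = 120 mm. The lever's hub is 32 in diameter and rises 30 mm above the top.
- cam (a joint): Turn of the cam lever, rad, counter-clockwise seen from above: 0 = fully back (arm along the unit's +x), 1.571 = fully turned, its stop (arm along +y). Starts at 0 to 0.9, stays where left (0.06 N m). Below 0.15 the keeper post passes its jaw; above about 0.2 the jaw bars it. With the drawer on its seal turning catches the post near 0.6, then draws it in (up to 8 N at the knob), home from about 1.3.
- lever_knob (a point): Centre of the top of the red knob on the lever's end: an upright cylinder 16 in diameter, 30 mm tall, free to grip from above; 64 mm from the pivot, its top 176 mm above the bench. Under it the lever's arm, 14 wide, its upper face 146 mm above the bench. The point turns with the lever.
- carton: The blue carton to be stored, with white tape and labels: 56 (x) x 40 (y) x 46 high, about 140 g, standing on the bench to the left of the unit among other things, any yaw. Origin: centre of its underside.
- bin_empty: The empty one of the three yellow bins in the drawer: outer 100 (along the unit's x) x 78 (y) x 28 high, walls and floor 3. Origin: centre of its underside, 24 mm above the bench; axes as the unit's. The bins stand side by side across the drawer, 80 mm apart, with 2 mm of play; which of the three places is the empty one's changes.
- bin_a: Yellow bin like bin_empty, with a ball bearing in it.
- bin_b: Yellow bin like bin_empty, with a flanged brass bush in it.
- bearing: Steel ball bearing lying in bin_a, 52 in diameter, 16 high. Origin: centre of its underside. Leave it in its bin.
- bush: Flanged brass bush standing in bin_b, 48 in diameter, 28 high. Origin: centre of its underside. Leave it in its bin.
- tan_carton: Bystander: brown carton 70 (x) x 48 (y) x 50 high. Origin: centre of its underside.
- gear: Bystander: dark steel gear with hub, 74 in diameter, 38 high. Origin: centre of its underside.
- spray_can: Bystander: red and yellow spray can, 56 in diameter, 145 high, upright. Origin: centre of its underside.
- oil_bottle: Bystander: black oil bottle with yellow cap, 58 in diameter, 150 high, upright. Origin: centre of its underside.
- grease_tin: Bystander: green tin, 68 in diameter, 55 high, on top of the unit near its back. Origin: centre of its underside.
- wrench: Bystander: open-ended wrench about 170 long, lying flat on the bench to the right. Origin: its middle.
There are look-alikes about, which are no part of the job. Several things look just like the carton: the one meant starts farthest to the robot's right. What is shaped like the bin_empty but pink is not meant.

How it is judged (in metres and radians):
On the way, in this order (a step that is already met when the one before it is completed fails the run):
1. the carton is set down flat in the empty bin, the gripper still holding it (horizontal distance between carton and bin_empty below 0.032 m and z of carton in the frame of bin_empty below 0.016 m and angle between carton's own z axis and vertical below 0.2 rad and contact force between the fingers and carton above 0.3 N), for 0.05 s.
2. the drawer is pushed shut against its seal with the carton in the bin (horizontal distance between carton and bin_empty below 0.032 m and z of carton in the frame of bin_empty below 0.01 m and angle between carton's own z axis and vertical below 0.2 rad and value of joint drawer below 0.009 m), for 0.1 s.
3. the cam lever is turned fully and has drawn the drawer home (value of joint cam above 1.4 rad and value of joint drawer below 0.0025 m), for 0.1 s.
At the end, for the whole second after the job is handed in: The carton lies flat (within 0.2 rad) on the floor of the empty bin; the cam lever is turned past 1.40 rad and the drawer is drawn to within 2.5 mm of home (all of step 3 and horizontal distance between carton and bin_empty below 0.032 m and z of carton in the frame of bin_empty below 0.01 m and angle between carton's own z axis and vertical below 0.2 rad and linear speed of carton below 0.03 m/s); the robot touches nothing.
It fails at once if a bystander on the bench or on the unit is moved more than 30 mm (distance of any of tan_carton, gear, spray_can, oil_bottle, grease_tin, wrench from where it was at the start of the episode above 0.03 m).
It fails at once if an upright bystander is knocked over (angle between any of spray_can, oil_bottle, grease_tin's own z axis and vertical above 0.5 rad).
It fails at once if the bearing or the bush leaves its bin (distance between bearing and bin_a above 0.05 m or distance between bush and bin_b above 0.05 m).
It also fails if it takes over 72 s, if anything falls off the work surface, if the arm or the gripper's body presses on something with over 40 N, if the wrist force passes 120 N, or if a joint passes its speed limit or range.

## Working session

There is one attempt and no reset: what is moved stays moved. The work goes in short steps, Python scripts to look and compute and a tool call to move; the robot and the scene stay as the last step left them, time stands still between calls to the robot, and variables do not carry over. Pictures are saved under pics/ and viewed, at most 10 in all, crops included, and the job is handed in when it is done.

Besides the shell and the picture viewer there is one more tool, called after "Emit:" as name([rows], argument=value, ...), one row to a line, values as JSON. carry_out: Moves the arm, as the interface text tells. Shift numbers are shares of 0.4 m and turn numbers shares of 30 degrees, none past 1 either way. Its arguments: {"type":"object","properties":{"moves":{"type":"array"},"hand":{"type":"number"}},"required":["moves"]}

```bash
mkdir -p pics; ls
cat > h.py <<'E'
import numpy as np, cv2
from cell import state, read_camera, job_done
def snap(n,f):
    c=read_camera(n); cv2.imwrite(f'pics/{f}.png',c['color'][:,:,::-1]); np.savez(f'pics/{f}.npz',**{k:c[k] for k in('color','K','k1','R','t')}); return c
def ray(c,u,v):
    K=np.array(c['K']);d=np.array([(u-K[0,2])/K[0,0],(v-K[1,2])/K[1,1]]);s=d.copy()
    for _ in range(30): s=d/(1+float(c['k1'])*(s@s))
    R=np.array(c['R']);t=np.array(c['t']).ravel()
    o=-R.T@t; w=R.T@np.array([s[0],s[1],1]); return o,w/np.linalg.norm(w)
def onz(c,u,v,z):
    o,w=ray(c,u,v); return o+w*(z-o[2])/w[2]
def tri(*obs):
    A=np.zeros((3,3));b=np.zeros(3)
    for c,u,v in obs:
        o,w=ray(c,u,v);P=np.eye(3)-np.outer(w,w);A+=P;b+=P@o
    X=np.linalg.solve(A,b); return X,[np.linalg.norm((np.eye(3)-np.outer(w,w))@(X-o)) for o,w in (ray(*q) for q in obs)]
def proj(c,X):
    p=np.array(c['R'])@np.asarray(X,float)+np.array(c['t']).ravel();s=p[:2]/p[2];s=s*(1+float(c['k1'])*(s@s));K=np.array(c['K'])
    return np.array([K[0,0]*s[0]+K[0,2],K[1,1]*s[1]+K[1,2]])
def load(f): return dict(np.load(f'pics/{f}.npz'))
E
python3 - <<'E'
from h import *
for n in('side','top'):
    c=snap(n,n+'0'); R=np.array(c['R']); print(n,-R.T@np.array(c['t']).ravel(),R[2],c['K'][0][0],c['k1'])
E
```

```text
pics
side [  28.53773987  738.54427317 1159.13295634] [ 0.36992928 -0.54838081 -0.74995387] 431.32805868115753 -0.028919335449084583
top [ 396.31486327   -5.12457143 1101.53663701] [ 0.12689256 -0.00646721 -0.99189538] 373.6626744278569 -0.008262613887711654
```

View pics/top0.png

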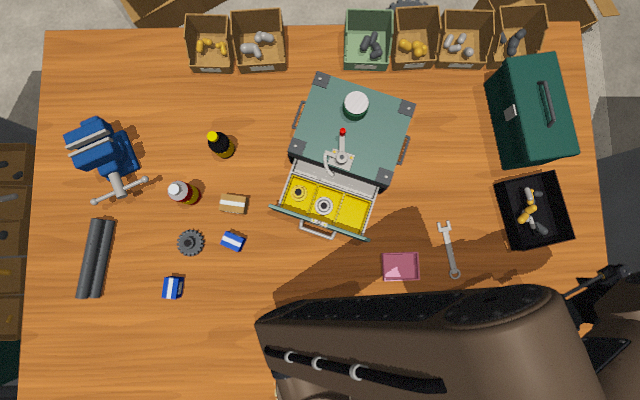

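View pics/side0.png

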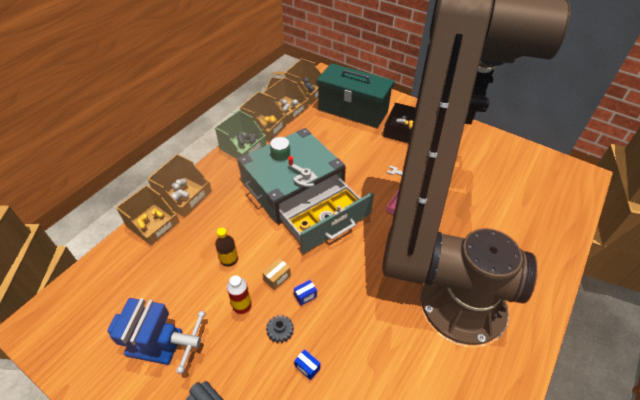

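Two blue look-alikes: (233,240) and (172,287) in the top view. The first is farther to the robot's right (larger column, -y), so it fits; the pink tray at (400,267) isn't meant. I'll confirm this in a crop.

Run:
```python
from h import *
t=cv2.imread('pics/top0.png');s=cv2.imread('pics/side0.png')
f=lambda i,x,y,w,h,k:cv2.resize(i[y:y+h,x:x+w],None,fx=k,fy=k,interpolation=cv2.INTER_CUBIC)
a=np.hstack([f(t,265,65,160,180,2.5),f(s,235,130,160,180,2.5)])
b=np.hstack([f(t,155,190,133,50+10+0,3)[:150] if 0 else f(t,150,215,100,37,4)[:148], f(s,260,270,100,37,4)[:148]])
print(a.shape,b.shape)
cv2.imwrite('pics/c1.png',np.vstack([a,b]))
```

```text
(450, 800, 3) (148, 800, 3)
```

View pics/c1.png

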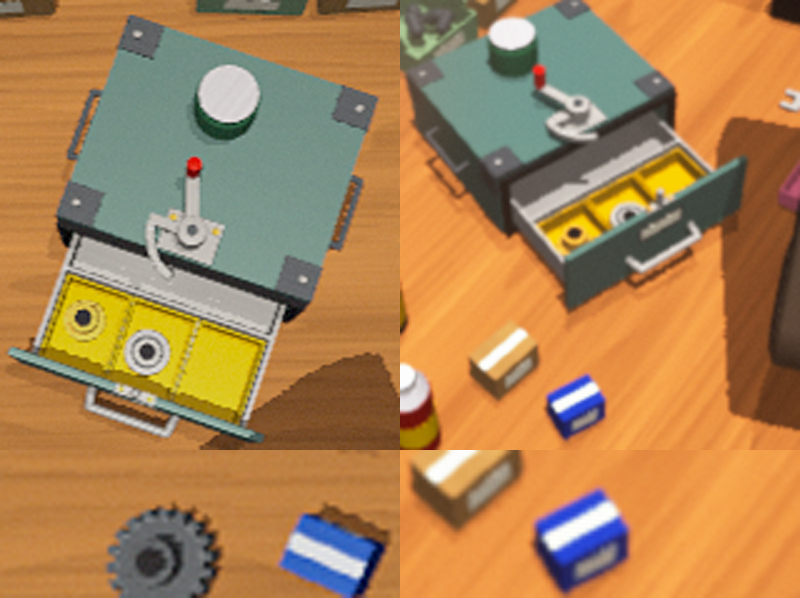

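The crop confirms the carton at top (233,240). The empty bin is the right-hand one (crop 228,365), with the bearing in the middle and the bush on the left. The lever is part-turned.

Run:
```python
from h import *
t=load('top0');s=load('side0')
T=lambda x,y:(t,265+x/2.5,65+y/2.5);S=lambda x,y:(s,235+(x-400)/2.5,130+y/2.5)
P=np.array([onz(*T(*p),120)[:2] for p in[(130,16),(376,98),(310,305),(58,220)]]);print(P.round())
for a,b in((0,1),(1,2),(2,3),(3,0)):print(np.linalg.norm(P[a]-P[b]).round(1),np.degrees(np.arctan2(*(P[b]-P[a])[::-1])).round(1))
for n,a,b in[('hub',(192,230),(577,103)),('knob',(194,160),(540,69)),('BL',(130,16),(405-0,68)),('FR',(310,305),(674,95)),('drawerR',(258,438),(746,160)),('drawerL',(12,350),(566,262))]:
  X,e=tri(T(*a),S(*b));print(n,X.round(1),np.round(e,1))
for c,n,r in((t,'top',(215,225,250,255)),(s,'side',(290,280,320,306))):
  hsv=cv2.cvtColor(c['color'],cv2.COLOR_RGB2HSV);x0,y0,x1,y1=r
  m=cv2.inRange(hsv,(105,120,40),(130,255,255))
  k=np.zeros_like(m);k[y0:y1,x0:x1]=m[y0:y1,x0:x1];p=cv2.findNonZero(k);print(n,cv2.minAreaRect(p))
  if n=='top':
    # white tape + blue hull on z=46
    print(onz(t,*cv2.minAreaRect(p)[0],46))
print(state())
```

```text
[[ 862.  -10.]
 [ 763. -278.]
 [ 535. -195.]
 [ 633.   72.]]
285.4 -110.4
241.9 160.0
284.0 69.9
243.4 -19.7
hub [614.4 -70.2 141.9] [0.3 0.3]
knob [679.7 -73.8 166.9] [2.5 2.5]
BL [864.   -9.8 118.7] [1.1 1.1]
FR [ 540.2 -200.1   91. ] [1. 1.]
drawerR [ 394.9 -136.9  106.1] [1.5 1.5]
drawerL [495.6 124.2  99.8] [0.2 0.2]
top ((232.63356018066406, 241.1061553955078), (21.600513458251953, 15.227948188781738), 24.443954467773438)
[401.70260083 235.77131913  46.        ]
side ((305.19171142578125, 291.47149658203125), (17.70746612548828, 21.162578582763672), 59.74356460571289)
{'t': 0.1, 'joints': array([-1.23459864e+00,  4.91485090e-01,  1.55937209e+00, -2.87289771e-05,
        1.09171257e+00, -1.05566980e-01]), 'qvel': array([ 1.37516284e-04, -1.30118405e-03, -4.76840055e-04,  3.21742898e-05,
       -2.94729226e-04, -6.56419252e-04]), 'tau': array([ 3.18553924e-03, -6.13623333e+01, -2.58604252e+01,  6.94188173e-02,
        4.70467249e-02, -8.26628639e-05]), 'eef_pos': array([ 267.17251378, -564.78326775,  214.13465871]), 'tcp_rot': array([-3.14061831e+00, -7.76180369e-05,  4.41777886e-01]), 'ft_force': array([0.21869736, 0.17740266, 0.47824653]), 'moment': array([0.00773761, 0.0287606 , 0.01596767]), 'grip_force': 0.0, 'opening': 0.9987447838240224}
```

```bash
cat >> h.py <<'E'
O=np.array([585.,-61.7]);YU=np.radians(-20.1)
def unit(x,y): return O+x*np.array([np.cos(YU),np.sin(YU)])+y*np.array([-np.sin(YU),np.cos(YU)])
def plan(*wps,start=None):
    "wps: (x,y,z,yaw_deg,rows); prints rows"
    s=state(); p,yaw=(np.array(s['eef_pos']),np.degrees(s['tcp_rot'][2])) if start is None else start
    i=0
    for x,y,z,yw,n in wps:
        d=(np.array([x,y,z])-p)/n; dy=(yw-yaw)/n
        print(f'-- step {np.linalg.norm(d):.1f}mm {dy:.2f}deg')
        for k in range(n):
            a=np.radians(yaw); X=np.array([np.cos(a),np.sin(a),0]);Y=np.array([np.sin(a),-np.cos(a),0])
            r=np.round(np.array([d@X,d@Y,-d[2]])/400,3); sp=round(-dy/30,3)
            print(f'{{"slide":{r.tolist()},"spin":{sp}}},'); i+=1
            p=p+400*(r[0]*X+r[1]*Y-np.array([0,0,r[2]])); yaw-=30*sp
            if i%12==0: print('==')
    return p,yaw
E
python3 - <<'E'
from h import *
plan((*unit(89,55),214,70,20),(*unit(89,55),157,70,4))
E
```

```text
-- step 33.6mm 2.23deg
{"slide":[0.076, -0.037, 0.0],"spin":-0.074},
{"slide":[0.077, -0.034, 0.0],"spin":-0.074},
{"slide":[0.078, -0.031, 0.0],"spin":-0.074},
{"slide":[0.079, -0.028, 0.0],"spin":-0.074},
{"slide":[0.08, -0.025, 0.0],"spin":-0.074},
{"slide":[0.081, -0.022, 0.0],"spin":-0.074},
{"slide":[0.082, -0.018, 0.0],"spin":-0.074},
{"slide":[0.083, -0.015, 0.0],"spin":-0.074},
{"slide":[0.083, -0.012, 0.0],"spin":-0.074},
{"slide":[0.084, -0.009, 0.0],"spin":-0.074},
{"slide":[0.084, -0.006, 0.0],"spin":-0.074},
{"slide":[0.084, -0.002, 0.0],"spin":-0.074},
==
{"slide":[0.084, 0.001, 0.0],"spin":-0.074},
{"slide":[0.084, 0.004, 0.0],"spin":-0.074},
{"slide":[0.084, 0.007, 0.0],"spin":-0.074},
{"slide":[0.083, 0.011, 0.0],"spin":-0.074},
{"slide":[0.083, 0.014, 0.0],"spin":-0.074},
{"slide":[0.082, 0.017, 0.0],"spin":-0.074},
{"slide":[0.081, 0.02, 0.0],"spin":-0.074},
{"slide":[0.081, 0.023, 0.0],"spin":-0.074},
-- step 14.3mm 0.07deg
{"slide":[-0.0, 0.001, 0.036],"spin":-0.002},
{"slide":[-0.0, 0.001, 0.036],"spin":-0.002},
{"slide":[-0.0, 0.001, 0.036],"spin":-0.002},
{"slide":[-0.0, 0.001, 0.036],"spin":-0.002},
==
```

Emit:
carry_out([
  {"slide": [0.076, -0.037, 0], "spin": -0.074},
  {"slide": [0.077, -0.034, 0], "spin": -0.074},
  {"slide": [0.078, -0.031, 0], "spin": -0.074},
  {"slide": [0.079, -0.028, 0], "spin": -0.074},
  {"slide": [0.08, -0.025, 0], "spin": -0.074},
  {"slide": [0.081, -0.022, 0], "spin": -0.074},
  {"slide": [0.082, -0.018, 0], "spin": -0.074},
  {"slide": [0.083, -0.015, 0], "spin": -0.074},
  {"slide": [0.083, -0.012, 0], "spin": -0.074},
  {"slide": [0.084, -0.009, 0], "spin": -0.074},
  {"slide": [0.084, -0.006, 0], "spin": -0.074},
  {"slide": [0.084, -0.002, 0], "spin": -0.074},
], hand=1)

```text
t: 1.1
eef_pos: [520.1, -248.2, 214.5]
tcp_rot: [-3.141, 0.0, 0.909]
ft_force: [-0.8, 0.3, 0.4]
opening: 0.212
grip_force: 0.0
```

Emit:
carry_out([
  {"slide": [0.084, 0.001, 0], "spin": -0.074},
  {"slide": [0.084, 0.004, 0], "spin": -0.074},
  {"slide": [0.084, 0.007, 0], "spin": -0.074},
  {"slide": [0.083, 0.011, 0], "spin": -0.074},
  {"slide": [0.083, 0.014, 0], "spin": -0.074},
  {"slide": [0.082, 0.017, 0], "spin": -0.074},
  {"slide": [0.081, 0.02, 0], "spin": -0.074},
  {"slide": [0.081, 0.023, 0], "spin": -0.074},
  {"slide": [0, 0, 0], "spin": 0},
  {"slide": [0, 0, 0], "spin": 0},
])

```text
t: 1.93
eef_pos: [687.3, -38.3, 213.6]
tcp_rot: [-3.14, 0.0, 1.219]
ft_force: [-0.2, 0.3, -0.6]
opening: 0.005
grip_force: 0.0
```

Run:
```python
from h import *
c=snap('wrist','w1'); print(state()['eef_pos'],np.degrees(state()['tcp_rot']))
R=np.array(c['R']);print(-R.T@c['t'],R[2])
for P in [(*unit(25,0),150),(*unit(89,0),176),(*unit(86,19),176)]: print(proj(c,P))
```

```text
[686.80745456 -39.40563134 213.8772779 ] [-1.79935130e+02  2.90658121e-02  6.97586192e+01]
[713.1229116   33.06610787 383.60628276] [-0.09092905 -0.24970538 -0.96404312]
[240.15879627 288.57709455]
[319.41711628 306.79079686]
[315.23139033 283.53272131]
```

View pics/w1.png

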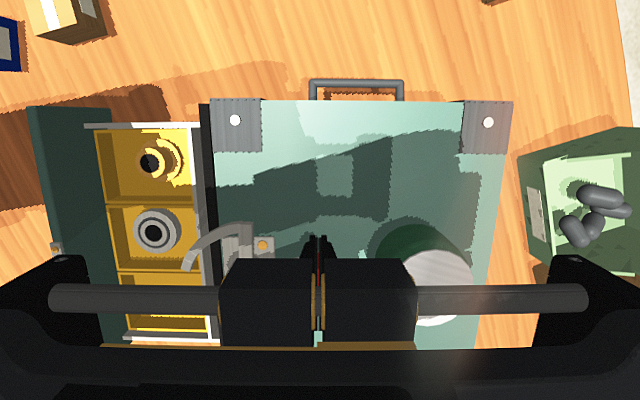

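The wrist view shows the red knob just behind the fingers at about (318,275), as predicted for cam ≈ 0.3. Next I'll descend and push the lever back.

Emit:
carry_out([
  {"slide": [0, 0, 0.036], "spin": 0},
  {"slide": [0, 0, 0.036], "spin": 0},
  {"slide": [0, 0, 0.036], "spin": 0},
  {"slide": [0, 0, 0.034], "spin": 0},
  {"slide": [-0.015, 0, 0], "spin": 0},
  {"slide": [-0.015, 0, 0], "spin": 0},
  {"slide": [-0.015, 0, 0], "spin": 0},
  {"slide": [-0.015, 0, 0], "spin": 0},
  {"slide": [-0.015, 0, 0], "spin": 0},
  {"slide": [-0.01, 0, 0], "spin": 0},
  {"slide": [-0.005, 0, 0], "spin": 0},
  {"slide": [0, 0, 0], "spin": 0},
])

```text
t: 2.98
eef_pos: [675.6, -71.8, 158.8]
tcp_rot: [3.139, -0.004, 1.216]
ft_force: [6.2, 13.6, 1.5]
opening: 0.002
grip_force: 7.4
```

Run:
```python
from h import *
s=state();print(s['eef_pos'],s['ft_force'])
d=np.array(s['eef_pos'][:2])-O;print(d@[np.cos(YU),np.sin(YU)],d@[-np.sin(YU),np.cos(YU)])
```

```text
[675.63695014 -71.8225551  158.84944428] [ 6.18428916 13.58798772  1.48526873]
88.59535309590203 21.642233291034216
```

Run:
```python
from h import *
p=unit(88.6,32)
plan((*p,158,69.6,1),(*p,210,69.6,2),(402,232,230,66,12))
```

```text
-- step 10.4mm -0.09deg
{"slide":[0.026, -0.0, 0.002],"spin":0.003},
-- step 26.0mm 0.00deg
{"slide":[-0.0, -0.0, -0.065],"spin":-0.0},
{"slide":[-0.0, -0.0, -0.065],"spin":-0.0},
-- step 33.7mm -0.30deg
{"slide":[0.037, -0.075, -0.004],"spin":0.01},
{"slide":[0.037, -0.076, -0.004],"spin":0.01},
{"slide":[0.036, -0.076, -0.004],"spin":0.01},
{"slide":[0.036, -0.076, -0.004],"spin":0.01},
{"slide":[0.036, -0.076, -0.004],"spin":0.01},
{"slide":[0.035, -0.076, -0.004],"spin":0.01},
{"slide":[0.035, -0.077, -0.004],"spin":0.01},
{"slide":[0.034, -0.077, -0.004],"spin":0.01},
{"slide":[0.034, -0.077, -0.004],"spin":0.01},
==
{"slide":[0.034, -0.077, -0.004],"spin":0.01},
{"slide":[0.033, -0.077, -0.004],"spin":0.01},
{"slide":[0.033, -0.078, -0.004],"spin":0.01},
```

Emit:
carry_out([
  {"slide": [0.03, 0, 0], "spin": 0},
  {"slide": [0, 0, -0.065], "spin": 0},
  {"slide": [0, 0, -0.065], "spin": 0},
  {"slide": [0.036, -0.076, -0.004], "spin": 0.01},
  {"slide": [0.036, -0.076, -0.004], "spin": 0.01},
  {"slide": [0.036, -0.076, -0.004], "spin": 0.01},
  {"slide": [0.036, -0.076, -0.004], "spin": 0.01},
  {"slide": [0.036, -0.076, -0.004], "spin": 0.01},
  {"slide": [0.035, -0.076, -0.004], "spin": 0.01},
  {"slide": [0.035, -0.077, -0.004], "spin": 0.01},
  {"slide": [0.034, -0.077, -0.004], "spin": 0.01},
  {"slide": [0.034, -0.077, -0.004], "spin": 0.01},
])

```text
t: 3.98
eef_pos: [468.1, 157.4, 224.6]
tcp_rot: [3.141, 0.0, 1.169]
ft_force: [0.4, 1.1, -0.0]
opening: 0.004
grip_force: 0.0
```

Emit:
carry_out([
  {"slide": [0.034, -0.077, -0.004], "spin": 0.01},
  {"slide": [0.033, -0.077, -0.004], "spin": 0.01},
  {"slide": [0.033, -0.078, -0.004], "spin": 0.01},
  {"slide": [0, 0, 0], "spin": 0},
  {"slide": [0, 0, 0], "spin": 0},
  {"slide": [0, 0, 0], "spin": 0},
], hand=0.3)

```text
t: 4.48
eef_pos: [400.5, 229.9, 229.3]
tcp_rot: [3.141, -0.0, 1.155]
ft_force: [0.3, -0.3, 0.4]
opening: 0.366
grip_force: 0.0
```

Run:
```python
from h import *
print(state()['eef_pos'],state()['opening'])
a=snap('wrist','w2');b=snap('top','top1')
x=cv2.resize(b['color'][65:245,265:425],(400,450),interpolation=cv2.INTER_CUBIC)
y=cv2.resize(a['color'],(400,250))
z=a['color'][:,120:520]
cv2.imwrite('pics/c2.png',np.vstack([np.hstack([x,np.pad(z,((0,50),(0,0),(0,0)))])])[:,:,::-1])
```

```text
[400.4563773  229.92942331 229.27498241] 0.3660345345245195
```

View pics/c2.png

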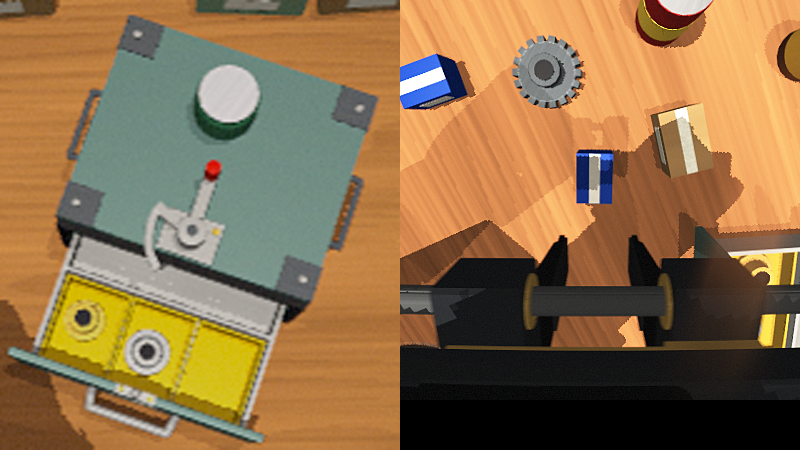

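The top crop shows the lever now along the unit's +x, with its knob at crop (212,169). The wrist crop shows the carton at (595,177), nearly aligned with the fingers. Next I'll fit the carton as a box in all three views, with its height free.

```bash
cat >> h.py <<'E'
from scipy.optimize import minimize
def mask(c,r):
    x0,y0,x1,y1=r; m=cv2.inRange(cv2.cvtColor(c['color'],cv2.COLOR_RGB2HSV),(105,110,30),(130,255,255))
    k=np.zeros_like(m);k[y0:y1,x0:x1]=m[y0:y1,x0:x1]; h=cv2.convexHull(cv2.findNonZero(k)); o=np.zeros_like(m);cv2.fillConvexPoly(o,h,1);return o
def boxpts(q,S=(56,40)):
    x,y,z0,h,a=q;c,s=np.cos(a),np.sin(a)
    return [(x+c*i*S[0]/2-s*j*S[1]/2,y+s*i*S[0]/2+c*j*S[1]/2,z) for i in(-1,1) for j in(-1,1) for z in(z0,z0+h)]
def hullm(c,q):
    # 4x sub-pixel
    P=np.array([proj(c,p) for p in boxpts(q)]); return P
def fit(obs,q0,free):
    H=[]
    for c,r in obs:
        m=mask(c,r); h=cv2.findContours(m,cv2.RETR_EXTERNAL,cv2.CHAIN_APPROX_NONE)[0][0].reshape(-1,2)
        H.append((c,h.astype(float)))
    th=np.radians(np.arange(0,360,10));D=np.c_[np.cos(th),np.sin(th)]
    def cost(v):
        q=np.array(q0,float);q[free]=v;e=0
        for c,h in H: # support functions, half-pixel border
            e+=np.abs((hullm(c,q)@D.T).max(0)-(h@D.T).max(0)-.4*(np.abs(D).sum(1))/1.2).mean()
        return e
    r=minimize(cost,np.array(q0,float)[free],method='Nelder-Mead',options=dict(xatol=.01,fatol=1e-4,maxiter=4000,initial_simplex=None))
    q=np.array(q0,float);q[free]=r.x;return q,r.fun/len(H)
E
python3 - <<'E'
from h import *
w=load('w2');t=load('top0');s=load('side0')
o=[(w,(285,140,345,215)),(t,(215,225,250,255)),(s,(290,280,320,306))]
q0=[402,232,0,46,1.15]
for ob in(o,o[:1],o[:2]):
  for fr in([0,1,4],[0,1,3,4]):
    q,e=fit(ob,q0,fr);print(q.round(2),np.degrees(q[4]).round(1),round(e,2))
E
```

```text
[401.6  241.04   0.    46.     1.15] 66.0 0.63
[401.06 240.43   0.    39.23   1.14] 65.2 0.37
[401.33 241.42   0.    46.     1.14] 65.3 0.56
[400.97 240.49   0.    39.41   1.14] 65.4 0.17
[401.62 241.01   0.    46.     1.15] 66.0 0.54
[401.08 240.58   0.    39.91   1.14] 65.4 0.3
```

Run:
```python
from h import *
print(state()['opening'])
plan((401.2,240.8,110,65.5,6),(401.2,240.8,26,65.5,6))
```

```text
0.45431809923316785
-- step 19.9mm -0.09deg
{"slide":[0.004, -0.002, 0.05],"spin":0.003},
{"slide":[0.004, -0.002, 0.05],"spin":0.003},
{"slide":[0.004, -0.002, 0.05],"spin":0.003},
{"slide":[0.004, -0.002, 0.05],"spin":0.003},
{"slide":[0.004, -0.002, 0.05],"spin":0.003},
{"slide":[0.004, -0.002, 0.05],"spin":0.003},
-- step 13.8mm -0.00deg
{"slide":[0.0, 0.0, 0.035],"spin":0.0},
{"slide":[0.0, 0.0, 0.035],"spin":0.0},
{"slide":[0.0, 0.0, 0.035],"spin":0.0},
{"slide":[0.0, 0.0, 0.035],"spin":0.0},
{"slide":[0.0, 0.0, 0.035],"spin":0.0},
{"slide":[0.0, 0.0, 0.035],"spin":0.0},
==
```

Emit:
carry_out([
  {"slide": [0.004, -0.002, 0.05], "spin": 0.003},
  {"slide": [0.004, -0.002, 0.05], "spin": 0.003},
  {"slide": [0.004, -0.002, 0.05], "spin": 0.003},
  {"slide": [0.004, -0.002, 0.05], "spin": 0.003},
  {"slide": [0.004, -0.002, 0.05], "spin": 0.003},
  {"slide": [0.004, -0.002, 0.05], "spin": 0.003},
  {"slide": [0, 0, 0], "spin": 0},
])

```text
t: 5.17
eef_pos: [399.2, 239.6, 106.1]
tcp_rot: [-3.138, 0.004, 1.143]
ft_force: [-1.0, -0.1, -0.3]
opening: 0.699
grip_force: 0.0
```

Emit:
carry_out([
  {"slide": [0, 0, 0.035], "spin": 0},
  {"slide": [0, 0, 0.035], "spin": 0},
  {"slide": [0, 0, 0.035], "spin": 0},
  {"slide": [0, 0, 0.035], "spin": 0},
  {"slide": [0, 0, 0.035], "spin": 0},
  {"slide": [0, 0, 0.035], "spin": 0},
  {"slide": [0, 0, 0], "spin": 0},
])

```text
t: 5.75
eef_pos: [399.8, 240.0, 23.9]
tcp_rot: [-3.14, 0.002, 1.143]
ft_force: [0.7, -0.4, 0.2]
opening: 0.701
grip_force: 0.0
```

Emit:
carry_out([
  {"slide": [0, 0, 0], "spin": 0},
  {"slide": [0, 0, 0], "spin": 0},
  {"slide": [0, 0, 0], "spin": 0},
  {"slide": [0, 0, 0], "spin": 0},
  {"slide": [0, 0, 0], "spin": 0},
  {"slide": [0, 0, 0], "spin": 0},
], hand=1)

```text
t: 6.25
eef_pos: [400.1, 240.9, 25.7]
tcp_rot: [3.141, -0.001, 1.145]
ft_force: [-0.0, -1.7, 7.8]
opening: 0.42
grip_force: 30.0
```

Emit:
carry_out([
  {"slide": [0, 0, -0.03], "spin": 0},
  {"slide": [0, 0, -0.07], "spin": 0},
  {"slide": [0, 0, -0.1], "spin": 0},
  {"slide": [0, 0, -0.1], "spin": 0},
  {"slide": [0, 0, -0.1], "spin": 0},
  {"slide": [0, 0, -0.05], "spin": 0},
  {"slide": [0, 0, 0], "spin": 0},
])

```text
t: 6.83
eef_pos: [400.9, 241.5, 209.3]
tcp_rot: [3.136, -0.005, 1.145]
ft_force: [1.0, -0.1, -2.0]
opening: 0.423
grip_force: 30.0
```

Run:
```python
from h import *
w=snap('wrist','w3')
c=load('w1');t=load('top1')
U=lambda X:np.array([(X[:2]-O)@[np.cos(YU),np.sin(YU)],(X[:2]-O)@[-np.sin(YU),np.cos(YU)]]).round(1)
print('w1 bush bin',[U(onz(c,*p,52)) for p in[(97,129),(196,129),(105,204),(205,200)]])
print('w1 drawer front',[U(onz(c,*p,118)) for p in[(28,107),(82,107)]])
print('post',U(onz(c,55,246,148)))
print('unit corner', [U(onz(c,*p,120)) for p in[(200,103),(512,100)]])
f=lambda x,y,z:U(onz(t,265+x/2.5,65+y/2.5,z))
print('top empty bin rear rim',f(200,322,52),f(270,342,52),'bush rear left',f(66,277,52),'front corners',f(262,440,118),f(8,348,118))
# overlay
i=t['color'][:,:,::-1].copy();i=cv2.resize(i[120:250,255:395],(700,650),interpolation=cv2.INTER_CUBIC)[:600]
S=lambda X:tuple(((proj(t,X)-[255,120])*5).astype(int)+2)
d=145
for y in(-80,0,80):
  q=[(*unit(BX,y+sy*39),52) for BX,sy in((-80-50,-1),(-80+50,-1),(-80+50,1),(-80-50,1))]
  cv2.polylines(i,[np.array([S(p) for p in q])],True,(255,0,255),1)
for y in(-142,142):cv2.circle(i,S((*unit(-14-d,y),118)),4,(0,0,255),1)
cv2.circle(i,S((*unit(-9-d,0),148)),4,(0,0,255),1)
cv2.polylines(i,[np.array([S((*unit(a,b),120)) for a,b in((240,143),(0,143),(0,-143),(240,-143))])],False,(0,0,0),1)
k=cv2.resize(w['color'][100:400,200:440,::-1],(320,400))
i[:200,540:700]=cv2.resize(k,(160,200))
cv2.imwrite('pics/c3.png',i)
```

```text
w1 bush bin [array([-138.2,  124.5]), array([-34.5, 122.9]), array([-143.1,   44.9]), array([-31.9,  49.2])]
w1 drawer front [array([-151.3,  145.5]), array([-103.3,  143.9])]
post [-126.    35.2]
unit corner [array([ -4.5, 144.9]), array([242.1, 148.1])]
top empty bin rear rim [-46.4 -39.1] [ -42.4 -121.2] bush rear left [-46.9 121.6] front corners [-152.8 -138. ] [-148.   145.9]
```

View pics/c3.png

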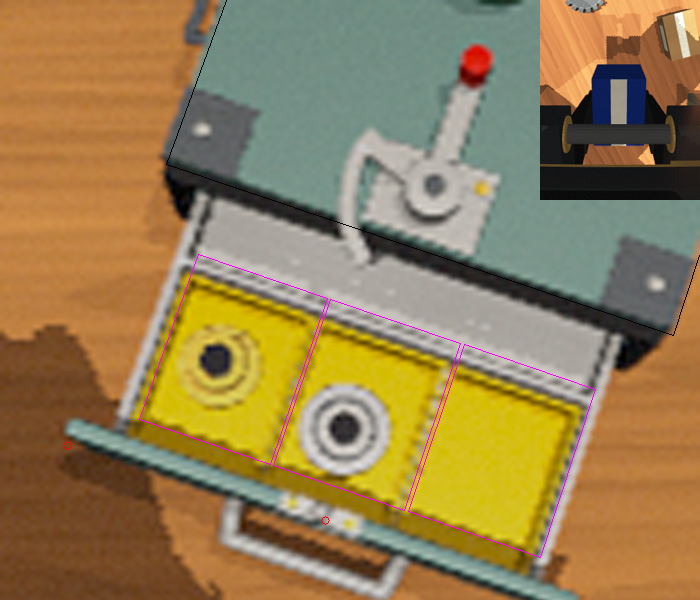

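The inset shows the carton upright and centred between the fingers. The overlay puts the drawer about 8 mm less open than the drawn guess (out ≈ 0.137), so the empty bin's centre is at about unit (-88, -80).

Run:
```python
from h import *
p=unit(-88,-80);print(p)
plan((*p,209,-20.1,14),(*p,75,-20.1,6))
```

```text
[ 474.86693025 -106.58548704]
-- step 25.4mm -6.12deg
{"slide":[-0.051, 0.038, -0.0],"spin":0.204},
{"slide":[-0.047, 0.043, -0.0],"spin":0.204},
{"slide":[-0.042, 0.048, -0.0],"spin":0.204},
{"slide":[-0.036, 0.052, -0.0],"spin":0.204},
{"slide":[-0.031, 0.056, -0.0],"spin":0.204},
{"slide":[-0.025, 0.059, -0.0],"spin":0.204},
{"slide":[-0.018, 0.061, -0.0],"spin":0.204},
{"slide":[-0.012, 0.062, -0.0],"spin":0.204},
{"slide":[-0.005, 0.063, -0.0],"spin":0.204},
{"slide":[0.002, 0.063, -0.0],"spin":0.204},
{"slide":[0.009, 0.063, -0.0],"spin":0.204},
{"slide":[0.015, 0.062, -0.0],"spin":0.204},
==
{"slide":[0.022, 0.06, -0.0],"spin":0.204},
{"slide":[0.028, 0.057, -0.0],"spin":0.204},
-- step 22.0mm -0.00deg
{"slide":[-0.0, -0.0, 0.055],"spin":0.0},
{"slide":[-0.0, -0.0, 0.055],"spin":0.0},
{"slide":[-0.0, -0.0, 0.055],"spin":0.0},
{"slide":[-0.0, -0.0, 0.055],"spin":0.0},
{"slide":[-0.0, -0.0, 0.055],"spin":0.0},
{"slide":[-0.0, -0.0, 0.055],"spin":0.0},
```

Emit:
carry_out([
  {"slide": [-0.051, 0.038, 0], "spin": 0.204},
  {"slide": [-0.047, 0.043, 0], "spin": 0.204},
  {"slide": [-0.042, 0.048, 0], "spin": 0.204},
  {"slide": [-0.036, 0.052, 0], "spin": 0.204},
  {"slide": [-0.031, 0.056, 0], "spin": 0.204},
  {"slide": [-0.025, 0.059, 0], "spin": 0.204},
  {"slide": [-0.018, 0.061, 0], "spin": 0.204},
  {"slide": [-0.012, 0.062, 0], "spin": 0.204},
  {"slide": [-0.005, 0.063, 0], "spin": 0.204},
  {"slide": [0.002, 0.063, 0], "spin": 0.204},
  {"slide": [0.009, 0.063, 0], "spin": 0.204},
  {"slide": [0.015, 0.062, 0], "spin": 0.204},
])

```text
t: 7.88
eef_pos: [463.3, -58.5, 203.1]
tcp_rot: [-3.141, 0.003, -0.143]
ft_force: [0.6, 0.5, -1.9]
opening: 0.418
grip_force: 30.0
```

Emit:
carry_out([
  {"slide": [0.022, 0.06, 0], "spin": 0.204},
  {"slide": [0.028, 0.057, 0], "spin": 0.204},
  {"slide": [0, 0, 0.03], "spin": 0},
  {"slide": [0, 0, 0.06], "spin": 0},
  {"slide": [0, 0, 0.06], "spin": 0},
  {"slide": [0, 0, 0.05], "spin": 0},
  {"slide": [0, 0, 0], "spin": 0},
  {"slide": [0, 0, 0], "spin": 0},
])

```text
t: 8.55
eef_pos: [473.8, -107.0, 123.5]
tcp_rot: [3.142, 0.004, -0.351]
ft_force: [0.6, -0.1, -2.5]
opening: 0.417
grip_force: 30.0
```

Run:
```python
from h import *
s=state();print(s['eef_pos'],s['tcp_rot'],s['grip_force'],s['opening'])
a=snap('top','top2');b=snap('side','side2');w=snap('wrist','w4')
f=lambda c,x,y,ww,h,W,H:cv2.resize(c['color'][y:y+h,x:x+ww],(W,H),interpolation=cv2.INTER_CUBIC)
cv2.imwrite('pics/c4.png',np.vstack([np.hstack([f(a,265,130,120,110,400,300),f(b,270,170,120,100,400,300)]),f(w,80,100,480,180,800,300)])[:,:,::-1])
```

```text
[ 473.80357421 -106.95678106  123.48874351] [ 3.14154755  0.004282   -0.35094751] 29.999453723430634 0.4173480628564895
```

View pics/c4.png

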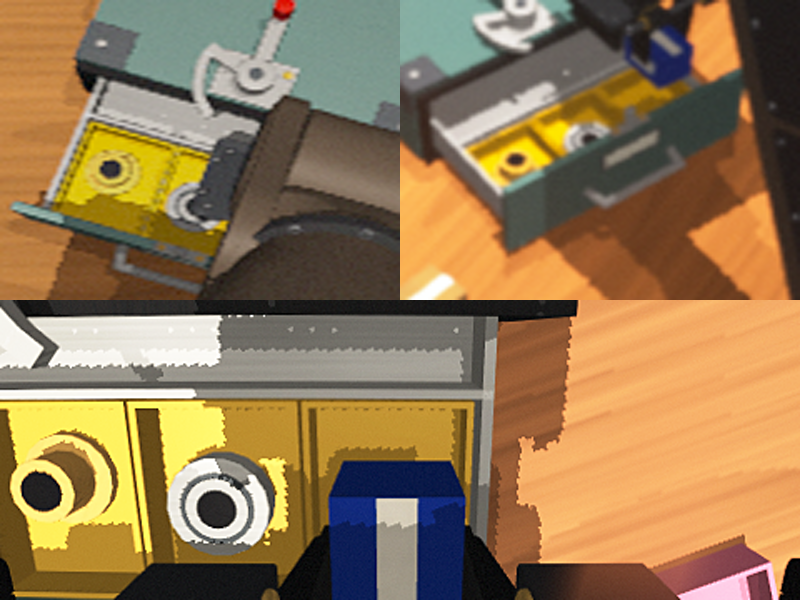

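The wrist view shows the carton over the right-hand bin: rear rim at row ≈161 and sides at columns ≈262 and 365 of the full picture. I'll work out the offset from that.

Run:
```python
from h import *
c=load('w4')
U=lambda X:np.array([(X[:2]-O)@[np.cos(YU),np.sin(YU)],(X[:2]-O)@[-np.sin(YU),np.cos(YU)]]).round(1)
F=lambda x,y:(80+x*.6,100+(y-300)*.6)
for n,p,z in[('rear L',(303,402),52),('rear R',(474,402),52),('bush fr',(60,597),52),('carton topback L',(330,497),144),('carton topback R',(465,497),144),('carton bot back L',(342,462),98),('cbR',(456,462),98)]:print(n,U(onz(c,*F(*p),z)))
print('tcp',U(state()['eef_pos']))
```

```text
rear L [-44.7 -37.4]
rear R [ -44.7 -114.5]
bush fr [-143.1   92.1]
carton topback L [-60.8 -60. ]
carton topback R [-60.8 -99.6]
carton bot back L [-61.4 -59.1]
cbR [ -61.4 -101.9]
tcp [-87.5 -80.6]
```

Emit:
carry_out([
  {"slide": [-0.012, -0.008, 0.02], "spin": 0},
  {"slide": [0, 0, 0.04], "spin": 0},
  {"slide": [0, 0, 0.04], "spin": 0},
  {"slide": [0, 0, 0.03], "spin": 0},
  {"slide": [0, 0, 0.02], "spin": 0},
  {"slide": [0, 0, 0.01], "spin": 0},
  {"slide": [0, 0, 0.005], "spin": 0},
  {"slide": [0, 0, 0], "spin": 0},
])

```text
t: 9.37
eef_pos: [471.5, -102.7, 59.3]
tcp_rot: [3.142, -0.001, -0.351]
ft_force: [0.9, -1.2, -1.3]
opening: 0.414
grip_force: 30.0
```

Emit:
carry_out([
  {"slide": [0, 0, 0.004], "spin": 0},
  {"slide": [0, 0, 0.004], "spin": 0},
  {"slide": [0, 0, 0.004], "spin": 0},
  {"slide": [0, 0, 0], "spin": 0},
  {"slide": [0, 0, 0], "spin": 0},
])

```text
t: 9.78
eef_pos: [471.4, -102.6, 54.3]
tcp_rot: [3.142, -0.0, -0.351]
ft_force: [-0.5, -0.1, -2.8]
opening: 0.42
grip_force: 30.0
```

Emit:
carry_out([
  {"slide": [0, 0, 0.003], "spin": 0},
  {"slide": [0, 0, 0.003], "spin": 0},
  {"slide": [0, 0, 0], "spin": 0},
  {"slide": [0, 0, 0], "spin": 0},
])

```text
t: 10.12
eef_pos: [472.3, -102.9, 52.6]
tcp_rot: [3.142, -0.003, -0.351]
ft_force: [0.3, 0.7, 8.5]
opening: 0.421
grip_force: 30.0
```

Emit:
carry_out([
  {"slide": [0, 0, 0], "spin": 0},
  {"slide": [0, 0, -0.001], "spin": 0},
  {"slide": [0, 0, 0], "spin": 0},
  {"slide": [0, 0, 0], "spin": 0},
], hand=0.45)

```text
t: 10.45
eef_pos: [471.3, -102.6, 52.2]
tcp_rot: [3.142, 0.0, -0.351]
ft_force: [-0.6, 0.2, -1.0]
opening: 0.546
grip_force: 0.0
```

Emit:
carry_out([
  {"slide": [0, 0, -0.02], "spin": 0},
  {"slide": [0, 0, -0.05], "spin": 0},
  {"slide": [0, 0, -0.1], "spin": 0},
  {"slide": [0, 0, -0.1], "spin": 0},
  {"slide": [0, 0, -0.1], "spin": 0},
  {"slide": [0, 0, 0], "spin": 0},
])

```text
t: 10.95
eef_pos: [473.5, -103.3, 207.3]
tcp_rot: [3.142, -0.01, -0.351]
ft_force: [0.9, 0.4, 0.8]
opening: 0.55
grip_force: 0.0
```

Run:
```python
from h import *
w=snap('wrist','w5')
s=snap('side','side3')
f=lambda c,x,y,ww,h,W,H:cv2.resize(c['color'][y:y+h,x:x+ww],(W,H),interpolation=cv2.INTER_CUBIC)
cv2.imwrite('pics/c5.png',np.hstack([f(w,80,60,480,300,480,300),f(s,270,170,110,100,320,300)])[:,:,::-1])
# plan to drawer push: start point in front of the plate
print(state()['eef_pos'])
y=90
a=unit(-230,y);st=plan((*unit(-150,-40),209,-20.1,3),(*a,200,-20.1,6),(*a,88,-20.1,3))
```

```text
[ 471.59837602 -102.69102127  202.0006517 ]
-- step 23.0mm 0.00deg
{"slide":[-0.048, -0.031, -0.006],"spin":-0.0},
{"slide":[-0.048, -0.031, -0.006],"spin":-0.0},
{"slide":[-0.048, -0.031, -0.006],"spin":-0.0},
-- step 25.5mm 0.00deg
{"slide":[-0.033, -0.054, 0.004],"spin":-0.0},
{"slide":[-0.033, -0.054, 0.004],"spin":-0.0},
{"slide":[-0.033, -0.054, 0.004],"spin":-0.0},
{"slide":[-0.033, -0.054, 0.004],"spin":-0.0},
{"slide":[-0.033, -0.054, 0.004],"spin":-0.0},
{"slide":[-0.033, -0.054, 0.004],"spin":-0.0},
-- step 37.2mm 0.00deg
{"slide":[-0.001, -0.001, 0.093],"spin":-0.0},
{"slide":[-0.001, -0.001, 0.093],"spin":-0.0},
{"slide":[-0.001, -0.001, 0.093],"spin":-0.0},
==
```

View pics/c5.png

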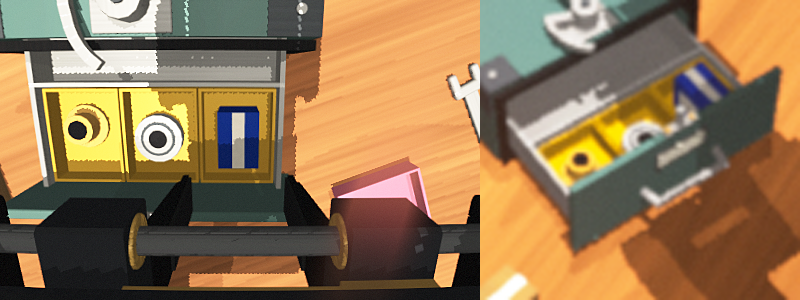

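The carton stands flat in the right-hand bin at (238,135), and the bearing and bush are undisturbed. Next I'll push the drawer.

Emit:
carry_out([
  {"slide": [-0.043, -0.05, 0], "spin": 0},
  {"slide": [-0.043, -0.05, 0], "spin": 0},
  {"slide": [-0.043, -0.07, 0], "spin": 0},
  {"slide": [-0.043, -0.08, 0], "spin": 0},
  {"slide": [-0.043, -0.08, 0], "spin": 0},
  {"slide": [-0.035, -0.08, 0], "spin": 0},
  {"slide": [0, 0, 0], "spin": 0},
  {"slide": [0, 0, 0.095], "spin": 0},
  {"slide": [0, 0, 0.095], "spin": 0},
  {"slide": [0, 0, 0.095], "spin": 0},
  {"slide": [0, 0, 0], "spin": 0},
], hand=1)

```text
t: 11.97
eef_pos: [430.4, 85.3, 80.5]
tcp_rot: [3.137, 0.011, -0.351]
ft_force: [0.1, -0.1, -0.8]
opening: 0.005
grip_force: 0.0
```

```bash
cat >> h.py <<'E'
def U(X): return np.array([(X[:2]-O)@[np.cos(YU),np.sin(YU)],(X[:2]-O)@[-np.sin(YU),np.cos(YU)]]).round(1)
E
python3 -c "
from h import *
s=state();print(s['eef_pos'],U(s['eef_pos']),s['opening'],s['ft_force'],s['joints'])"
```

```text
[430.35837909  85.31397987  80.46177927] [-195.7   84.9] 0.00466929576662993 [ 0.11747685 -0.14361723 -0.83809076] [ 4.50045727e-02  4.53087360e-01  2.13329264e+00 -2.32679015e-04
  5.66722672e-01  1.96702210e+00]
```

Emit:
carry_out([
  {"slide": [0.02, 0, -0.01], "spin": 0},
  {"slide": [0.02, 0, 0], "spin": 0},
  {"slide": [0.015, 0, 0], "spin": 0},
  {"slide": [0.01, 0, 0], "spin": 0},
  {"slide": [0.01, 0, 0], "spin": 0},
  {"slide": [0.015, 0, 0], "spin": 0},
  {"slide": [0.02, 0, 0], "spin": 0},
  {"slide": [0.02, 0, 0], "spin": 0},
  {"slide": [0.02, 0, 0], "spin": 0},
  {"slide": [0.02, 0, 0], "spin": 0},
  {"slide": [0.02, 0, 0], "spin": 0},
  {"slide": [0.02, 0, 0], "spin": 0},
])

```text
t: 12.97
eef_pos: [513.5, 56.5, 90.1]
tcp_rot: [3.141, 0.0, -0.351]
ft_force: [-2.2, 0.5, 0.9]
opening: 0.004
grip_force: 0.9
```

Emit:
carry_out([
  {"slide": [0.02, 0, 0], "spin": 0},
  {"slide": [0.02, 0, 0], "spin": 0},
  {"slide": [0.02, 0, 0], "spin": 0},
  {"slide": [0.02, 0, 0], "spin": 0},
  {"slide": [0.02, 0, 0], "spin": 0},
  {"slide": [0.02, 0, 0], "spin": 0},
  {"slide": [0.02, 0, 0], "spin": 0},
  {"slide": [0.02, 0, 0], "spin": 0},
  {"slide": [0.02, 0, 0], "spin": 0},
  {"slide": [0, 0, 0], "spin": 0},
])

```text
t: 13.8
eef_pos: [582.1, 31.6, 90.3]
tcp_rot: [-3.141, -0.002, -0.351]
ft_force: [-0.2, 0.9, 0.1]
opening: 0.004
grip_force: 0.0
```

```bash
python3 -c "
from h import *
s=state();print(s['eef_pos'],U(s['eef_pos']),s['ft_force'])"
```

```text
[582.09645447  31.58276855  90.26505591] [-34.8  86.6] [-0.23845097  0.91072256  0.12464036]
```

Emit:
carry_out([
  {"slide": [0.005, 0, 0], "spin": 0},
  {"slide": [0.005, 0, 0], "spin": 0},
  {"slide": [0.004, 0, 0], "spin": 0},
  {"slide": [0, 0, 0], "spin": 0},
])

```text
t: 14.13
eef_pos: [585.8, 30.2, 90.3]
tcp_rot: [-3.142, -0.001, -0.351]
ft_force: [0.1, -0.3, -0.1]
opening: 0.006
grip_force: 0.0
```

Emit:
carry_out([
  {"slide": [0.004, 0, 0], "spin": 0},
  {"slide": [0.004, 0, 0], "spin": 0},
  {"slide": [0, 0, 0], "spin": 0},
  {"slide": [0, 0, 0], "spin": 0},
])

```text
t: 14.47
eef_pos: [588.5, 29.2, 90.2]
tcp_rot: [3.142, 0.0, -0.351]
ft_force: [-0.4, 1.2, 0.9]
opening: 0.007
grip_force: 0.7
```

```bash
python3 -c "
from h import *
s=state();print(s['eef_pos'],U(s['eef_pos']),s['ft_force'])
snap('top','top4')"
```

```text
[588.49749035  29.17923353  90.21478414] [-27.9  86.5] [-0.41086577  1.22698263  0.85980923]
```

Emit:
carry_out([
  {"slide": [0.003, 0, 0], "spin": 0},
  {"slide": [0.003, 0, 0], "spin": 0},
  {"slide": [0.002, 0, 0], "spin": 0},
  {"slide": [0, 0, 0], "spin": 0},
  {"slide": [0, 0, 0], "spin": 0},
])

```text
t: 14.93
eef_pos: [591.0, 28.2, 90.2]
tcp_rot: [3.141, 0.001, -0.351]
ft_force: [-5.3, 3.2, 4.0]
opening: 0.006
grip_force: 2.7
```

Emit:
carry_out([
  {"slide": [0, 0, 0], "spin": 0},
  {"slide": [0, 0, 0], "spin": 0},
  {"slide": [-0.02, 0, 0], "spin": 0},
  {"slide": [-0.05, 0, 0], "spin": 0},
  {"slide": [-0.05, 0, 0], "spin": 0},
  {"slide": [0, 0, -0.1], "spin": 0},
  {"slide": [0, 0, -0.1], "spin": 0},
  {"slide": [0, 0, -0.1], "spin": 0},
  {"slide": [0, 0, -0.1], "spin": 0},
  {"slide": [0, 0, -0.05], "spin": 0},
  {"slide": [0, 0, 0], "spin": 0},
], hand=0.5)

```text
t: 15.85
eef_pos: [547.9, 44.5, 275.2]
tcp_rot: [-3.139, -0.008, -0.351]
ft_force: [0.1, 0.0, -0.3]
opening: 0.498
grip_force: 0.0
```

Run:
```python
from h import *
s=state();print(s['eef_pos'],U(s['eef_pos']),s['opening'])
w=snap('wrist','w6');a=snap('top','top5');b=snap('side','side5')
for n,c in(('w',w),('t',a),('s',b)):
  hs=cv2.cvtColor(c['color'],cv2.COLOR_RGB2HSV)
  m=cv2.inRange(hs,(0,180,90),(6,255,255))|cv2.inRange(hs,(174,180,90),(180,255,255))
  k,l,st,ce=cv2.connectedComponentsWithStats(m)
  print(n,proj(c,(*unit(89,0),161)),[(st[i],ce[i].round(1)) for i in range(1,k) if st[i][4]>15])
t=load('top1');print('tin',U(onz(t,265+228/2.5,65+92/2.5,175)))
f=lambda c,x,y,ww,h,W,H:cv2.resize(c['color'][y:y+h,x:x+ww],(W,H),interpolation=cv2.INTER_CUBIC)
cv2.imwrite('pics/c6.png',np.vstack([np.hstack([f(a,270,100,150,120,400,300),f(b,230,130,150,120,400,300)]),np.pad(f(w,80,0,480,300,480,300),((0,0),(0,320),(0,0)))])[:,:,::-1])
```

```text
[547.85255109  44.48219668 275.17224696] [-71.4  86.9] 0.4980166400130544
w [427.80787768  10.55259444] [(array([410,   0,  29,  23, 421], dtype=int32), array([422.7,   9.6]))]
t [350.10622524 134.60429417] [(array([347, 129,   6,   8,  35], dtype=int32), array([349.5, 132.7]))]
s [296.30987826 156.79630107] [(array([229, 290,  19,  11,  88], dtype=int32), array([238.8, 296.4])), (array([234, 305,  17,   9,  44], dtype=int32), array([242.6, 310.3]))]
tin [172.7  12.3]
```

View pics/c6.png

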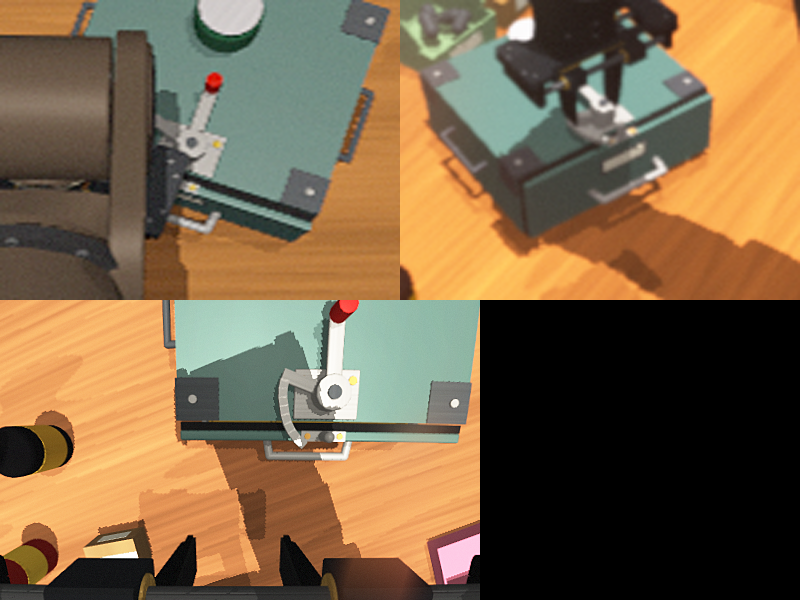

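The drawer now stands a few mm out on its seal, the post is at the jaw and the lever points along +x. Hub is at wrist (415,92) and knob at about (423,10). I'll refine the hub and knob positions.

Run:
```python
from h import *
w=load('w6');a=load('top5');b=load('side0');t0=load('top0')
print('hub w/top z150',U(onz(w,415,92,150)),U(onz(a,270+192/400*150,100+142*.4,150)))
X,e=tri((w,415,92),(a,270+192*.375,100+142*.4));print(U(X),X,e)
print('knob top(top5) z176',U(onz(a,350.3,130.8,176)), 'w blob z165',U(onz(w,422.7,9.6,165)),'top blob z163',U(onz(a,349.5,132.7,165)))
X,e=tri((w,422.7,9.6),(a,349.5,132.7));print(U(X),X,e)
st=plan((*unit(91,2),240,-20.1,8))
```

```text
hub w/top z150 [26.8  3.5] [29.1  1.4]
[28.3  2.1] [612.27518907 -69.43294978 147.65611686] [np.float64(1.470442276146845), np.float64(1.470442276146941)]
knob top(top5) z176 [94.1  2.5] w blob z165 [88.4  5.4] top blob z163 [92.1  3. ]
[92.5  3.1] [672.89342729 -90.55117104 157.80861559] [np.float64(1.7621136569484448), np.float64(1.7621136569486433)]
-- step 23.4mm 0.00deg
{"slide":[0.051, 0.026, 0.009],"spin":-0.0},
{"slide":[0.051, 0.026, 0.009],"spin":-0.0},
{"slide":[0.051, 0.026, 0.009],"spin":-0.0},
{"slide":[0.051, 0.026, 0.009],"spin":-0.0},
{"slide":[0.051, 0.026, 0.009],"spin":-0.0},
{"slide":[0.051, 0.026, 0.009],"spin":-0.0},
{"slide":[0.051, 0.026, 0.009],"spin":-0.0},
{"slide":[0.051, 0.026, 0.009],"spin":-0.0},
```

Emit:
carry_out([
  {"slide": [0.051, 0.026, 0.01], "spin": 0},
  {"slide": [0.051, 0.026, 0.01], "spin": 0},
  {"slide": [0.051, 0.026, 0.01], "spin": 0},
  {"slide": [0.051, 0.026, 0.01], "spin": 0},
  {"slide": [0.051, 0.027, 0.01], "spin": 0},
  {"slide": [0.051, 0.027, 0.01], "spin": 0},
  {"slide": [0.051, 0.027, 0.01], "spin": 0},
  {"slide": [0.051, 0.027, 0.01], "spin": 0},
  {"slide": [0, 0, 0], "spin": 0},
  {"slide": [0, 0, 0.05], "spin": 0},
  {"slide": [0, 0, 0.03], "spin": 0},
  {"slide": [0, 0, 0], "spin": 0},
])

```text
t: 17.0
eef_pos: [668.8, -90.6, 202.1]
tcp_rot: [3.141, 0.006, -0.351]
ft_force: [-0.2, -0.2, 0.1]
opening: 0.503
grip_force: 0.0
```

Run:
```python
from h import *
s=state();print(s['eef_pos'],U(s['eef_pos']),s['opening'])
```

```text
[668.81770916 -90.55183432 202.14957373] [88.6  1.7] 0.5033715911198422
```

Emit:
carry_out([
  {"slide": [0.008, -0.002, 0.04], "spin": 0},
  {"slide": [0, 0, 0.04], "spin": 0},
  {"slide": [0, 0, 0.03], "spin": 0},
  {"slide": [0, 0, 0], "spin": 0},
  {"slide": [0, 0, 0], "spin": 0},
])

```text
t: 17.42
eef_pos: [673.7, -91.3, 162.1]
tcp_rot: [3.141, 0.001, -0.351]
ft_force: [-0.8, -0.1, 0.8]
opening: 0.503
grip_force: 0.0
```

Emit:
carry_out([
  {"slide": [0, 0, 0], "spin": 0},
  {"slide": [0, 0, 0], "spin": 0},
  {"slide": [0, 0, 0], "spin": 0},
  {"slide": [0, 0, 0], "spin": 0},
  {"slide": [0, 0, 0], "spin": 0},
  {"slide": [0, 0, 0], "spin": 0},
], hand=1)

```text
t: 17.92
eef_pos: [674.0, -91.4, 162.5]
tcp_rot: [-3.141, -0.001, -0.351]
ft_force: [0.5, 2.1, 0.7]
opening: 0.16
grip_force: 30.0
```

Run:
```python
from h import *
s=state();print(s['eef_pos'],U(s['eef_pos']),s['opening'],np.degrees(s['tcp_rot'][2]),s['joints'])
```

```text
[674.03689583 -91.43229869 162.50967116] [93.8  2.7] 0.15980332085717258 -20.110693652497766 [-2.31971438e-01  6.19177925e-01  1.46735256e+00  3.19346306e-04
  1.05447987e+00  1.68966504e+00]
```

Emit:
carry_out([
  {"slide": [-0.0006, -0.014, 0], "spin": -0.1667},
  {"slide": [-0.0006, -0.014, 0], "spin": -0.1667},
  {"slide": [-0.0006, -0.014, 0], "spin": -0.1667},
  {"slide": [-0.0006, -0.014, 0], "spin": -0.1667},
  {"slide": [-0.0006, -0.014, 0], "spin": -0.1667},
  {"slide": [-0.0006, -0.014, 0], "spin": -0.1667},
  {"slide": [0, 0, 0], "spin": 0},
])

```text
t: 18.5
eef_pos: [677.3, -57.5, 162.6]
tcp_rot: [-3.142, -0.001, 0.177]
ft_force: [2.9, 2.2, 0.7]
opening: 0.162
grip_force: 30.0
```

Emit:
carry_out([
  {"slide": [-0.0006, -0.014, 0], "spin": -0.1667},
  {"slide": [-0.0006, -0.014, 0], "spin": -0.1667},
  {"slide": [-0.0006, -0.014, 0], "spin": -0.1667},
  {"slide": [-0.0006, -0.014, 0], "spin": -0.1667},
  {"slide": [-0.0006, -0.014, 0], "spin": -0.1667},
  {"slide": [-0.0006, -0.014, 0], "spin": -0.1667},
  {"slide": [0, 0, 0], "spin": 0},
])

```text
t: 19.08
eef_pos: [663.6, -26.9, 162.7]
tcp_rot: [3.141, -0.003, 0.699]
ft_force: [4.5, 7.9, -0.2]
opening: 0.164
grip_force: 30.0
```

Run:
```python
from h import *
s=state();u=U(s['eef_pos']);print(s['eef_pos'],u,s['opening'],np.degrees(s['tcp_rot'][2])+20.1,np.degrees(np.arctan2(u[1]-2.2,u[0]-28)),np.hypot(u[1]-2.2,u[0]-28),s['ft_force'])
```

```text
[663.57065948 -26.92102212 162.68811899] [61.8 59.7] 0.16381914867276673 60.13099915676772 59.551876829760126 66.69850073277509 [ 4.51724896  7.90788814 -0.24043074]
```

Emit:
carry_out([
  {"slide": [-0.0008, -0.014, 0], "spin": -0.1667},
  {"slide": [-0.0008, -0.014, 0], "spin": -0.1667},
  {"slide": [-0.0008, -0.014, 0], "spin": -0.1667},
  {"slide": [-0.0008, -0.014, 0], "spin": -0.1667},
  {"slide": [-0.0008, -0.014, 0], "spin": -0.1667},
  {"slide": [-0.0008, -0.012, 0], "spin": -0.1667},
  {"slide": [0, 0, 0], "spin": 0},
  {"slide": [0, 0, 0], "spin": 0},
])

```text
t: 19.75
eef_pos: [637.0, -7.5, 162.8]
tcp_rot: [3.14, -0.004, 1.218]
ft_force: [4.5, 16.7, 2.4]
opening: 0.16
grip_force: 30.0
```

Run:
```python
from h import *
s=state();u=U(s['eef_pos']);print(s['eef_pos'],u,s['opening'],np.degrees(s['tcp_rot'][2])+20.1,np.degrees(np.arctan2(u[1]-2.2,u[0]-28)),np.hypot(u[1]-2.2,u[0]-28),s['ft_force'])
```

```text
[636.95679173  -7.47704931 162.79043995] [30.2 68.8] 0.16016721410306087 89.86451825692589 88.10803458164052 66.63632642935833 [ 4.45840674 16.67101845  2.41761203]
```

Emit:
carry_out([
  {"slide": [0, -0.003, 0], "spin": 0},
  {"slide": [0, 0, 0], "spin": 0},
  {"slide": [0, 0, 0], "spin": 0},
])

```text
t: 20.0
eef_pos: [636.6, -7.3, 162.8]
tcp_rot: [3.139, -0.004, 1.217]
ft_force: [8.5, 15.6, 0.0]
opening: 0.159
grip_force: 30.0
```

Emit:
carry_out([
  {"slide": [0, 0, 0], "spin": 0},
  {"slide": [0, 0, 0], "spin": 0},
  {"slide": [0, 0, 0], "spin": 0},
  {"slide": [0, 0, -0.03], "spin": 0},
  {"slide": [0, 0, -0.06], "spin": 0},
  {"slide": [0, 0, -0.1], "spin": 0},
  {"slide": [0, 0, -0.1], "spin": 0},
  {"slide": [0, 0.08, -0.02], "spin": 0},
  {"slide": [0, 0.08, 0], "spin": 0},
  {"slide": [0, 0.08, 0], "spin": 0},
  {"slide": [0, 0.08, 0], "spin": 0},
  {"slide": [0, 0, 0], "spin": 0},
], hand=0.5)

```text
t: 21.0
eef_pos: [758.2, -55.9, 285.1]
tcp_rot: [-3.142, 0.001, 1.217]
ft_force: [-0.7, -0.7, -0.2]
opening: 0.502
grip_force: 0.0
```

Run:
```python
from h import *
s=state();print(s['eef_pos'],s['opening'],s['ft_force'])
a=snap('top','top6');b=snap('side','side6');w=snap('wrist','w7')
f=lambda c,x,y,ww,h,W,H:cv2.resize(c['color'][y:y+h,x:x+ww],(W,H),interpolation=cv2.INTER_CUBIC)
cv2.imwrite('pics/c7.png',np.vstack([np.hstack([f(a,270,70,150,150,400,300),f(b,230,130,150,120,400,300)]),np.pad(f(w,0,0,640,400,480,300),((0,0),(0,320),(0,0)))])[:,:,::-1])
```

```text
[758.19041974 -55.90913341 285.09805584] 0.5016414787336249 [-0.70897416 -0.70703717 -0.17038011]
```

View pics/c7.png

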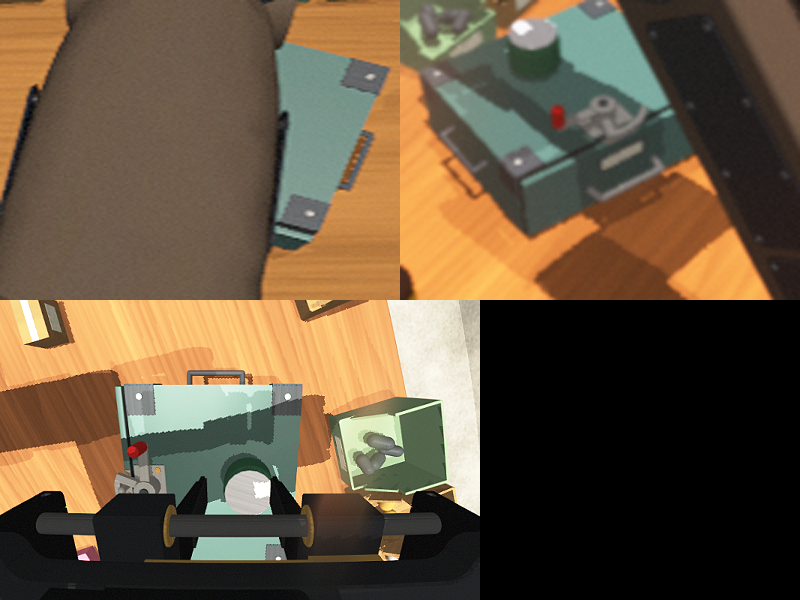

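The side view shows the lever turned fully along +y (knob at crop 558,117) with its jaw around the post. The drawer front is flush and the gripper is clear of everything. Handing in.

```bash
python3 -c "
from cell import job_done
print(job_done())"
```

```text
the job is handed in; nothing more can be done
None
```

I set the blue carton flat in the empty bin, pushed the drawer shut against its seal, turned the cam lever to about 88° (1.54 rad) so it drew the drawer home, and handed the job in at about 21 s; no verdict came back.

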